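Set a pour-over stand to the fourth click and seat the dripper

TASK

Get the pour-over coffee stand ready for the pink mug standing on it, so that the dripper will hang clear above its rim: lift the arm by the wooden knob exactly four clicks of the ratchet, then push it back down, firmly but not hard, until the fourth tooth bears on the pawl. Then set the white dripper into the ring of the arm so that it sits flat on its shoulder, and let go; leave the mug and the other things where they are.

Things in the scene. Friction and masses are not known exactly. Their poses are not given: they have to be found in the camera images.
- stand: fixed pour-over stand: dark wooden base 200 x 140 mm, its upper face 15 mm above the worktop; origin on the worktop under the axis of the upright column; z up. The arm with the ring points along its -x, the brass pawl sits on its -y side.
- dripper: loose white ceramic flat-bottomed coffee dripper, 82 mm high, 0.12 to 0.21 kg, standing upright on the worktop left or right of the stand; origin at the centre of its underside, z up, round about z. Lower cup: 36 mm wide at the bottom, 50 mm at 40 mm height; there a flat shoulder, and from 40 to 82 mm a straight upper part 64 mm wide, to be gripped across from above.
- ring_seat (a point): centre of the ring at the free end of the arm, on the ring's upper face, 92 mm from the column axis, 119 mm above the worktop at joint 0; rises with the arm. Ring: 54 mm inner, 70 mm outer diameter, 8 mm thick, open below. With the dripper seated, its shoulder lies on this face and its origin is 40 mm below this point. z up.
- lift_knob (a point): middle of the head of the dark wooden lift knob on top of the column (head 35 mm wide, 15.5 mm from this point to its top, neck 19 mm wide; the ring's upper face is 24 mm lower); rises with the arm. To be gripped from above.
- column (a joint): height of the rising column with arm, ring and knob, in m: 0 = lowest notch on the pawl, up to 0.075 at the stop. A notch every 12 mm: after the n-th click it can rest on the pawl at n times 12 mm, or up to 1.5 mm less under load. It starts less than 3 mm above notch 0. Friction (4.5 N, against 3 N of weight) holds it where it is let go, until it is pushed down onto the pawl.
- rack: row of steel saw teeth on the -y face of the column, flat below, sloping above; origin on the column axis, on the worktop at joint 0. Feel when lifting at 1 to 3 cm/s: about 6 N, climbing to 7 to 10 N before each click, a dip below 3 N as the pawl snaps in under the tooth, then 6 N again. Pushed down, it slides at about 2 N until the tooth stops firmly on the pawl.
- pawl: brass spring pawl on the collar, sliding along the stand's y, with a black pull knob 60 mm out from the column; origin in the middle of the upper edge of its nose, on which the tooth bears. It slips out about 4 mm and snaps back at each click. A load of 6 N or more seats the tooth on it; pressing it with more than 25 N would bend it.
- mug: loose pink mug, 92 mm high, 78 mm wide, on the stand's base under the ring, handle to the stand's -y; to be left there. Origin at its underside, in the middle of mug and handle, 16 mm from the cup's own axis.
- coffee_jar: loose jar with a dark lid, 71 x 76 x 98 mm, on the other side of the stand from the dripper; origin at the centre of its underside. To be left alone.
- small_glass: small glass, 51 mm wide, 58 mm high, behind on the left; to be left alone.
- teaspoon: teaspoon 136 mm long, on the left; to be left alone.
- black_dish: small black dish 124 mm wide, 20 mm high, behind on the right; to be left alone.
- pod_a: coffee pod with a red lid, 51 mm wide, 43 mm high, behind the stand; to be left alone.
- pod_b: coffee pod with a green lid, 51 mm wide, 43 mm high, behind the stand; to be left alone.
Not all that is in view belongs to the job. What is shaped like the dripper but red is not meant.

How it is judged:
By the outcome, as a careful person would: the job done as asked, in the order asked, and still so for the second after the job is handed in, with the robot touching nothing.
It also fails if it takes over 72 s, if anything falls off the work surface, if the arm or the gripper's body presses on something with over 40 N, if the wrist force passes 120 N, or if a joint passes its speed limit or range.

ROBOT

A 7-joint arm with a two-finger parallel gripper is mounted at the origin on a cart in front of the work surface, level with it; the furniture and walls round the work are solid. World frame = base frame: x ahead of the robot, y to its left, z up, the work surface at z = 0. Lengths are in mm, angles in degrees, forces in N, time in s.
With the tool pointing down it reaches from about 350 to 900 mm from the base axis. Payload 7.2 kg.
Tool frame: the origin (TCP) lies on the mounting face of the last link; the fingertips stand 182 mm ahead of it and the grasp point (between the pads) lies 163 mm ahead of it; z points along the fingers, y is the line along which they close (so a half turn about z gives the same grasp; the last joint's range is limited). The gripper opens to 88 mm and grips with 3 to 60 N. Pads are 20 mm wide; open, the fingers measure 115 mm over their backs; the gripper's body (75 mm by 178 mm) begins 61 mm behind the grasp point.
Start: joints at [62.269, 23.554, -0.728, 91.456, 0.321, 64.991, -4.71], TCP at [252.438, -571.75, 404.653] pointing down, gripper open.
Joint ranges: [-169.25, 169.25], [-16.82, 113.86], [-84.01, 82.57], [7.8, 145.47], [-59.2, 239.2], [7.22, 106.19], [-163.78, 163.78]. Speed limits (degrees/s): [136.94, 136.94, 172.46, 172.46, 180, 180, 180].

INTERFACE

Orientations are given as [roll, pitch, yaw] about the fixed x, y, z axes, in that order (R = Rz(yaw) Ry(pitch) Rx(roll)).
In Python, from plant import env, imaging, job gives the robot as it stands.
- The arm moves only by the shell command python3 -m crank 'ROWS'. ROWS is JSON, a list of rows, each an object of numbers: "tx", "ty", "tz": the shift along the tool's x, y, z normalised to -1 to 1, where 1 is 15 cm; "ax", "ay", "az": the turn, a rotation vector about the tool's x, y, z normalised to -1 to 1, where 1 is pi rad; "claw": the opening, from 0 (shut) to 1 (fully open). In form: [{"tx": .., "ty": .., "tz": .., "ax": .., "ay": .., "az": .., "claw": ..}, ...]. A call has 1 to 5 rows; each row is the pose to reach, as a shift and turn from the pose commanded when the call began, along the tool's axes at that moment, turning the shorter way round; what a row does not reach only later rows make up. A row lasts 1/10 s, in which the tool goes at most 50 mm and 8.59 degrees, less where a joint would pass 70% of its speed; a pose out of reach is approached as far as the arm can. A call with a number of a shift or a turn outside -1 to 1 is refused whole. A call with a gripper value outside its range is refused whole. The fingers move at their own pace and stop on an object; the grip force is fixed at half the most. Time passes only in rows, so rows that repeat a pose let the fingers close. It gives the time, the measured TCP pose, the force, the opening and the grip force at its end, in the units of the state.
- env.get_obs(): the state, without advancing time (a new reading comes with each control period).
- imaging.snapshot(name): name is "scene" or "side" or "wrist"; returns (picture, depth): 420x560x3 uint8, red, green, blue; 420x560 float32, mm along the optical axis (not along the pixel's ray), 0 where there is no reading.
- imaging.camera_model(name): a dict with "fx", "fy", "cx", "cy" (pixels), "dist" ([k1, k2, p1, p2, k3] as OpenCV has them; the pictures are not rectified), "extrinsics" (4x4, takes a point from world to camera coordinates); the wrist camera has in their place "tool_from_camera" (4x4, takes a point from camera to tool coordinates, whose origin is the TCP and whose axes are the flange's). Camera axes: x right, y up, looking along -z (the intrinsics and any distortion apply to the point x, -y, -z); pixel columns grow to the right and rows downward; lengths in mm; the calibration is good to about 2 mm. A picture is of the moment at which its call begins: read the wrist's pose just before it. camera_model takes no time and is no camera call.
- job.sign_off(): hands the job in; it is judged then, once.
Trained networks look in the newest picture that a camera, given by its name, has taken for a name from the list of things; names that differ only in an ending like _2 or _b are one class to them, and where a whole thing is asked for, a point or a joint stands for the part that bears it (a point fixed in the world has none). Each returns a list of dicts, best first, with "confidence" (0 to 1); they miss things now and then, are a little off and sometimes report something else, mostly with a low value. They report only what shows in the picture. A call takes as long as a camera call. They do not tell look-alikes from the thing itself.
- imaging.boxes_of(camera, label): "extent" ([left, top, right, bottom] in pixels, round what is visible of it).
- imaging.landmark_of(camera, label): "position" ([column, row] in pixels: a listed point, or the origin of a listed thing).
The state is a dict: "time_s": time; "joints": joint angles; "qvel": joint speeds; "joint_torque": joint torques, N m; "eef_pos": TCP position; "tool_rot": TCP orientation; "force": force on the tool from outside, world axes, zero at the start; "moment": the same for the moment, N m; "opening": finger opening in mm; "gripper_force": force on a finger pad.
Only numpy, scipy, OpenCV 4.12 (cv2) and the standard library are available. Lean on these libraries where they do the work, as an engineer would, in place of code of your own. Each camera call takes 0.05 s, during which the arm holds its last target. There are 200 camera calls.

## Working session

There is one attempt and no reset: what is moved stays moved. The work goes in short steps, Python scripts to look and compute and a shell command to move; the robot and the scene stay as the last step left them, time stands still between calls to the robot, and variables do not carry over. Pictures are saved under pics/ and viewed, at most 10 in all, crops included, and the job is handed in when it is done.

```bash
ls; mkdir -p pics; cat > h.py <<'E'
import numpy as np, cv2
from plant import env, imaging, job
from scipy.spatial.transform import Rotation as R
def T_tool():
    o=env.get_obs(); T=np.eye(4); T[:3,:3]=R.from_euler('xyz',o['tool_rot'],degrees=True).as_matrix(); T[:3,3]=o['eef_pos']; return T
def cam(name):
    m=imaging.camera_model(name)
    K=np.array([[m['fx'],0,m['cx']],[0,m['fy'],m['cy']],[0,0,1]]); d=np.array(m['dist'],float)
    W=(T_tool()@np.array(m['tool_from_camera'])) if name=='wrist' else np.linalg.inv(np.array(m['extrinsics']))
    return K,d,W   # W: cam->world
def ray(c,px):
    K,d,W=c; u=cv2.undistortPoints(np.array([[px]],float),K,d)[0,0]
    return W[:3,3], W[:3,:3]@np.array([u[0],-u[1],-1.])   # depth-unit ray
def at_z(c,px,z):
    o,r=ray(c,px); return o+r*(z-o[2])/r[2]
def at_d(c,px,dep):
    o,r=ray(c,px); return o+r*dep
def proj(c,p):
    K,d,W=c; q=np.linalg.inv(W)@np.r_[p,1]; q=np.array([q[0],-q[1],-q[2]])
    return cv2.projectPoints(q.reshape(1,1,3),np.zeros(3),np.zeros(3),K,d)[0][0,0]
def tri(rays):
    A=np.zeros((3,3));b=np.zeros(3)
    for o,r in rays:
        r=r/np.linalg.norm(r);P=np.eye(3)-np.outer(r,r);A+=P;b+=P@o
    return np.linalg.solve(A,b)
def cloud(c,dep):
    K,d,W=c; h,w=dep.shape; vv,uu=np.mgrid[:h,:w]
    u=cv2.undistortPoints(np.stack([uu,vv],-1).reshape(-1,1,2).astype(float),K,d)[:,0]
    q=np.c_[u[:,0],-u[:,1],-np.ones(len(u))]*dep.reshape(-1,1)
    return (q@W[:3,:3].T+W[:3,3]).reshape(h,w,3)
E
python3 - <<'E'
from h import *
np.set_printoptions(precision=1,suppress=True)
o=env.get_obs(); print(o)
for n in ['scene','side']:
    c=cam(n); p,d=imaging.snapshot(n); cv2.imwrite(f'pics/{n}0.png',p[...,::-1]); np.savez(f'{n}0.npz',p=p,d=d)
    P=cloud(c,d); print(n,c[2][:3,3])
    for l in ['stand','dripper','ring_seat','lift_knob','mug','pawl','coffee_jar']:
        for r in imaging.landmark_of(n,l)[:3]: print(l,np.round(r['position'],1),round(r['confidence'],2))
        for r in imaging.boxes_of(n,l)[:3]: print('  box',np.round(r['extent']),round(r['confidence'],2))
E
```

```text
pics
{'time_s': 0.0, 'joints': array([62.3, 23.6, -0.7, 91.5,  0.3, 65. , -4.7]), 'qvel': array([ 0. ,  0.1,  0. ,  0.1, -0.1,  0. ,  0.1]), 'joint_torque': array([ -0. , -58.8,   0.6, -29.1,  -0.1,   0. ,   0. ]), 'eef_pos': array([ 252.3, -571.6,  403.8]), 'tool_rot': array([-179.9,    0. ,   23.8]), 'force': array([ 0.6, -0.5,  0.5]), 'moment': array([ 0., -0., -0.]), 'gripper_force': 0.0, 'opening': 87.6592352746022}
scene [-152.9 1086.1  949.8]
stand [291.1 225.5] 0.68
stand [220.9 262.3] 0.27
  box [251. 189. 313. 255.] 0.83
  box [269. 182. 298. 195.] 0.25
dripper [304.2 212. ] 0.74
dripper [332.8 209.9] 0.62
dripper [358.4 203.4] 0.59
  box [351. 181. 366. 205.] 0.9
  box [326. 190. 346. 216.] 0.66
  box [295. 187. 309. 206.] 0.56
ring_seat [276.7 213.1] 0.6
  box [267. 189. 298. 221.] 0.75
lift_knob [293.3 188.3] 0.85
lift_knob [222.5 262.1] 0.61
lift_knob [260.6 293.7] 0.48
  box [270. 187. 298. 223.] 0.73
mug [284.1 240.7] 0.8
pawl [293.5 207.1] 0.5
  box [272. 210. 297. 247.] 0.67
coffee_jar [258.8 292.4] 0.67
coffee_jar [227.8 233.7] 0.67
coffee_jar [293.  204.4] 0.5
  box [247. 260. 273. 300.] 0.59
side [173.3 916.2 560.8]
stand [295.9 232.4] 0.57
  box [255. 180. 325. 262.] 0.6
dripper [368.6 198.1] 0.61
dripper [342.1 213.5] 0.59
  box [334. 183. 356. 217.] 0.84
  box [259. 183. 295. 202.] 0.67
  box [355. 174. 375. 200.] 0.6
ring_seat [286.9 208.7] 0.72
ring_seat [301.4 182.6] 0.65
  box [276. 179. 305. 216.] 0.94
lift_knob [301.9 185. ] 0.77
  box [278. 177. 306. 218.] 0.95
  box [215. 217. 232. 229.] 0.34
mug [294.9 242.5] 0.71
  box [281. 203. 313. 244.] 0.71
  box [262. 184. 291. 202.] 0.56
pawl [301.9 192.9] 0.61
  box [319. 196. 321. 205.] 0.47
  box [241. 351. 310. 383.] 0.3
coffee_jar [285.6 309.9] 0.72
  box [271. 260. 305. 324.] 0.94
```

```bash
python3 - <<'E'
import cv2,numpy as np
a=cv2.imread('pics/scene0.png')[150:330,180:420];b=cv2.imread('pics/side0.png')[150:330,180:420]
f=lambda x:cv2.resize(x,None,fx=3.3,fy=3.3*.5/0.5,interpolation=cv2.INTER_CUBIC)
A=f(a);B=f(b);cv2.imwrite('pics/a.png',A);cv2.imwrite('pics/b.png',B);print(A.shape)
E
python3 - <<'E'
from h import *
np.set_printoptions(precision=1,suppress=True)
L={'scene':dict(knob=(293.3,188.3),ring=(276.7,213.1),stand=(291.1,225.5),d1=(358.4,203.4),d2=(332.8,209.9)),
'side':dict(knob=(301.9,185),ring=(286.9,208.7),stand=(295.9,232.4),d1=(368.6,198.1),d2=(342.1,213.5))}
for k in L['side']: 
    rs=[ray(cam(n),L[n][k]) for n in L]
    z={'knob':144,'ring':120}.get(k,0)
    print(k,tri(rs),[at_z(cam(n),L[n][k],z) for n in L])
E
```

```text
(594, 792, 3)
knob [518.6 -66.2 127.1] [array([513.4, -49.1, 144. ]), array([497.1, -18.1, 144. ])]
ring [507.8  60.3 107. ] [array([496.9,  76.6, 120. ]), array([498.8,  84.2, 120. ])]
stand [534.3 -82.  -41.1] [array([506.9, -34.4,   0. ]), array([508.6, -12.7,   0. ])]
d1 [ 358.2 -263.5   26.4] [array([ 372.2, -301.3,   -0. ]), array([ 368. , -322.7,    0. ])]
d2 [ 433.2 -218.7  -15.2] [array([ 431.7, -206.2,   -0. ]), array([ 419.6, -178.1,    0. ])]
```

View pics/a.png

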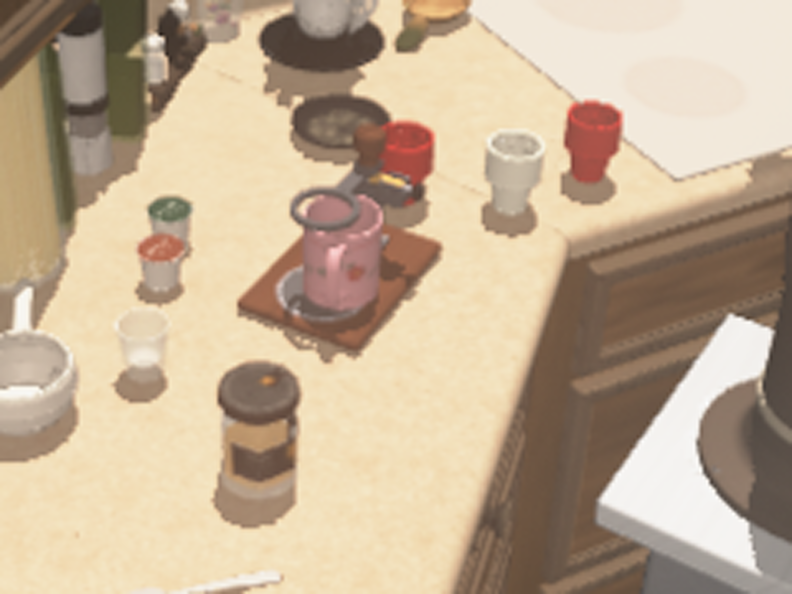

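View pics/b.png

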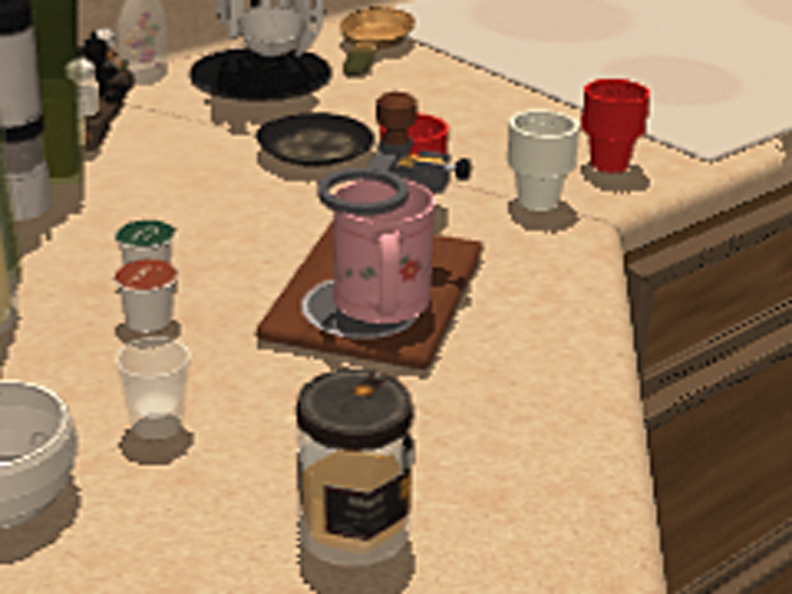

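The side crop shows the white dripper at about (342,200). There are red look-alikes at (368,188) and behind the stand at (309,190). Only the white one fits, so it's the dripper. The knob is at (300,184), the ring at (290,208) and the pawl knob at (320,201).

```bash
python3 - <<'E'
from h import *
np.set_printoptions(precision=1,suppress=True)
for n,db,kb in [('scene',(326,186,346,216),(286,185,300,202)),('side',(333,182,357,216),(293,176,308,200))]:
    f=np.load(n+'0.npz');P=cloud(cam(n),f['d']);p=f['p'].astype(int)
    def fit(m):
        Q=P[m]; return Q
    sub=np.zeros(P.shape[:2],bool);sub[db[1]:db[3],db[0]:db[2]]=1
    white=sub&(P[...,2]>15)&(P[...,2]<95)&(f['d']>0)
    Q=P[white]; print(n,'dripper n',len(Q),'pct z',np.percentile(Q[:,2],[2,50,98]))
    U=Q[(Q[:,2]>45)]; print('upper x',np.percentile(U[:,0],[1,50,99]),'y',np.percentile(U[:,1],[1,50,99]))
    T=Q[Q[:,2]>77]; print('rim mid',[(T[:,i].min()+T[:,i].max())/2 for i in range(2)],len(T))
    sub[:]=0;sub[kb[1]:kb[3],kb[0]:kb[2]]=1
    Q=P[sub&(P[...,2]>135)&(P[...,2]<175)];print('knob',len(Q),np.percentile(Q,[2,50,98],axis=0))
    T=Q[Q[:,2]>156];print(' top',len(T),T.mean(0) if len(T) else '')
    g=(P[...,2]>112)&(P[...,2]<128)&(P[...,0]>420)&(P[...,0]<580)&(P[...,1]>-10)&(P[...,1]<140)
    Q=P[g];print('ring',len(Q),np.percentile(Q,[1,50,99],axis=0))
E
```

```text
scene dripper n 341 pct z [16.7 61.1 82. ]
upper x [391.3 421.4 452.1] y [-231.3 -191.2 -164.6]
rim mid [np.float64(422.72653966249004), np.float64(-197.5168684101036)] 55
knob 85 [[486.  -35.3 137. ]
 [500.3 -15.9 153.7]
 [515.8  -6.  160.9]]
 top 28 [503.3 -23.1 158.5]
ring 184 [[461.7  -7.9 112.8]
 [497.5  56.  118.6]
 [529.6 102.3 123. ]]
side dripper n 475 pct z [17.8 60.6 79.9]
upper x [392.2 421.1 452.4] y [-231.3 -180.2 -165.4]
rim mid [np.float64(422.9935518546073), np.float64(-198.53033230135065)] 53
knob 126 [[489.2 -32.4 136.5]
 [501.8 -15.3 149.6]
 [519.3  -8.2 158.1]]
 top 28 [504.2 -22.4 157.3]
ring 257 [[464.1  -8.4 112.2]
 [499.2  57.2 117.7]
 [529.6 102.2 120.4]]
```

```bash
cat >> h.py <<'E'
def plan(x,y,z,yaw):
    """shift/turn from the present pose to grasp-point target with tool down"""
    T=T_tool(); G=np.eye(4); G[:3,:3]=R.from_euler('xyz',[180,0,yaw],degrees=True).as_matrix(); G[:3,3]=[x,y,z+163]
    D=np.linalg.inv(T)@G
    print('t',np.round(D[:3,3]/150,4),'a',np.round(R.from_matrix(D[:3,:3]).as_rotvec()/np.pi,4),'mm',np.round(D[:3,3],1))
E
M='{"tx":1,"ty":-0.9,"tz":0.0,"claw":1}'; python3 -m crank '[{"tx":1,"ty":-0.9,"claw":1},{"tx":1,"ty":-0.9,"claw":1},{"tx":1,"ty":-0.9,"claw":1},{"tx":1,"ty":-0.9,"claw":1},{"tx":1,"ty":-0.9,"claw":1}]'
python3 -m crank '[{"tx":1,"ty":-0.9,"az":-0.23,"claw":1},{"tx":1,"ty":-0.9,"az":-0.23,"claw":1},{"tx":1,"ty":-0.9,"az":-0.23,"claw":1},{"tx":1,"ty":-0.9,"az":-0.23,"claw":1},{"tx":1,"ty":-0.9,"az":-0.23,"claw":1}]'
python3 - <<'E'
from h import *
plan(503,-23,241,86)
m=imaging.camera_model('wrist');print(np.round(m['tool_from_camera'],2))
E
```

```text
t [ 3.0057 -2.6719  0.0043] a [-0.      0.     -0.3454] mm [ 450.9 -400.8    0.6]
[[ 0.    0.97  0.25 68.1 ]
 [ 1.   -0.    0.    0.96]
 [ 0.    0.25 -0.97 20.48]
 [ 0.    0.    0.    1.  ]]invalid input
invalid input
```

```bash
python3 -m crank '[{"tx":1,"ty":-0.9,"tz":0,"ax":0,"ay":0,"az":0,"claw":1},{"tx":1,"ty":-0.9,"tz":0,"ax":0,"ay":0,"az":0,"claw":1},{"tx":1,"ty":-0.9,"tz":0,"ax":0,"ay":0,"az":0,"claw":1},{"tx":1,"ty":-0.9,"tz":0,"ax":0,"ay":0,"az":0,"claw":1}]'
```

```text
time_s: 1.9
eef_pos: [334.8, -387.5, 404.8]
tool_rot: [180.0, -0.0, 23.8]
force: [1.1, 0.5, 0.1]
opening: 87.9
gripper_force: 0.0
```

```bash
python3 -m crank '[{"tx":1,"ty":-0.9,"tz":0,"ax":0,"ay":0,"az":-0.23,"claw":1},{"tx":1,"ty":-0.9,"tz":0,"ax":0,"ay":0,"az":-0.23,"claw":1},{"tx":1,"ty":-0.9,"tz":0,"ax":0,"ay":0,"az":-0.23,"claw":1},{"tx":1,"ty":-0.9,"tz":0,"ax":0,"ay":0,"az":-0.23,"claw":1},{"tx":1,"ty":-0.9,"tz":0,"ax":0,"ay":0,"az":-0.23,"claw":1}]'
python3 - <<'E'
from h import *
c=cam('wrist');p,d=imaging.snapshot('wrist');np.savez('w1.npz',p=p,d=d,T=T_tool());cv2.imwrite('pics/w1.png',p[...,::-1])
plan(503,-23,241,86)
P=cloud(c,d)
for l in ['dripper','lift_knob','ring_seat']:
    for r in imaging.landmark_of('wrist',l)[:3]:
        z={'dripper':0,'lift_knob':146,'ring_seat':121}[l]
        print(l,np.round(r['position']),round(r['confidence'],2),np.round(at_z(c,r['position'],z),1))
E
```

```text
time_s: 2.4
eef_pos: [419.4, -199.1, 405.3]
tool_rot: [179.9, -0.1, 66.1]
force: [-0.7, -0.0, 0.3]
opening: 87.6
gripper_force: 0.0
t [1.3176 0.0375 0.0082] a [ 0.0003 -0.0002 -0.1094] mm [197.6   5.6   1.2]
dripper [278. 188.] 0.94 [ 421.3 -203.1    0. ]
dripper [347. 105.] 0.94 [ 532.4 -145.9    0. ]
dripper [281. 276.] 0.75 [ 378.7 -309.8    0. ]
```

View pics/w1.png

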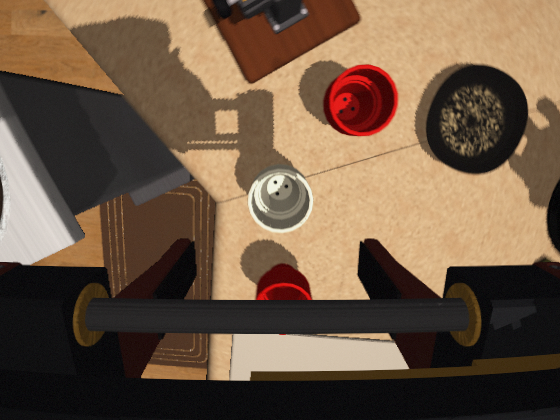

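The wrist view shows the white dripper at (280,200) and the red ones at (362,100) and (284,285), so the white one is confirmed. Next I approach the knob.

```bash
python3 -m crank '[{"tx":0.6,"ty":0.02,"tz":0,"ax":0,"ay":0,"az":-0.11,"claw":1},{"tx":0.6,"ty":0.02,"tz":0,"ax":0,"ay":0,"az":-0.11,"claw":1},{"tx":0.6,"ty":0.02,"tz":0,"ax":0,"ay":0,"az":-0.11,"claw":1},{"tx":0.6,"ty":0.02,"tz":0,"ax":0,"ay":0,"az":-0.11,"claw":1}]'
cat > look.py <<'E'
from h import *
import sys
np.set_printoptions(precision=1,suppress=True)
k=sys.argv[1]; dz=float(sys.argv[2])
c=cam('wrist');p,d=imaging.snapshot('wrist');cv2.imwrite(f'pics/{k}.png',p[...,::-1]);np.savez(k+'.npz',p=p,d=d,T=T_tool())
for l,z in [('lift_knob',144+dz),('ring_seat',120+dz)]:
    for r in imaging.landmark_of('wrist',l)[:2]: print(l,np.round(r['position']),round(r['confidence'],2),at_z(c,r['position'],z))
P=cloud(c,d)
near=(abs(P[...,0]-503)<30)&(abs(P[...,1]+23)<30)&(P[...,2]>152+dz)&(P[...,2]<168+dz)
Q=P[near]
if len(Q): print('knobtop',len(Q),np.percentile(Q,[1,50,99],axis=0),'mid',(Q.min(0)+Q.max(0))/2)
g=(abs(P[...,2]-120-dz)<6)&(abs(P[...,0]-497)<50)&(P[...,1]>20)&(P[...,1]<115)
Q=P[g]
if len(Q)>50:
    ct,(w,h),_=cv2.minAreaRect(Q[Q[:,1]>45][:,:2].astype(np.float32)); print('ring',len(Q),'z',np.median(Q[:,2]),'x',np.percentile(Q[:,0],[1,99]),'ymax',Q[:,1].max())
    R_=Q[Q[:,1]>45]; cc,rad=cv2.minEnclosingCircle(R_[:,:2].astype(np.float32)); print(' circ',cc,rad)
plan(503,-23,241,86)
E
python3 look.py w2 1
```

```text
time_s: 3.0
eef_pos: [457.6, -125.3, 404.5]
tool_rot: [-180.0, 0.0, 84.9]
force: [-0.5, -0.9, 0.2]
opening: 87.7
gripper_force: 0.0
lift_knob [331.  77.] 0.66 [505.  -26.8 145. ]
knobtop 1926 [[490.4 -42.3 153.6]
 [504.7 -27.4 158.3]
 [520.4 -11.7 160.9]] mid [505.4 -26.9 157.6]
ring 533 z 119.65926964530058 x [481.5 510. ] ymax 35.72135818444326
 circ (0.0, 0.0) 0.0
t [0.7 0.2 0. ] a [-0.  0. -0.] mm [107.2  36.2   0.4]
```

View pics/w2.png

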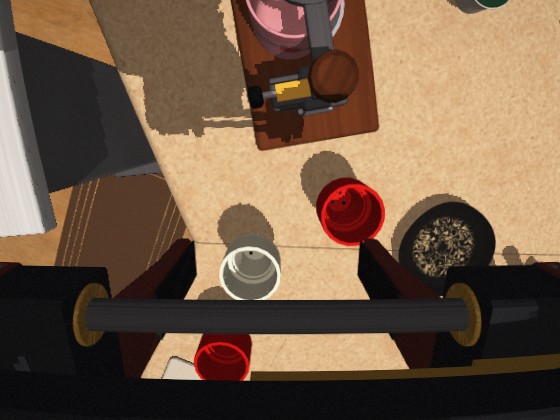

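The picture shows the knob at (333,76), the ring and mug above it at (295,20), and the pawl's pull knob at (255,97).

```bash
python3 -m crank '[{"tx":0.693,"ty":0.257,"tz":0,"ax":0,"ay":0,"az":-0.055,"claw":1},{"tx":0.693,"ty":0.257,"tz":0,"ax":0,"ay":0,"az":-0.055,"claw":1},{"tx":0.693,"ty":0.257,"tz":0.1,"ax":0,"ay":0,"az":-0.055,"claw":1},{"tx":0.693,"ty":0.257,"tz":0.1,"ax":0,"ay":0,"az":-0.055,"claw":1},{"tx":0.693,"ty":0.257,"tz":0.1,"ax":0,"ay":0,"az":-0.055,"claw":1}]'
python3 look.py w3 1
python3 -c "
from h import *
plan(505,-26.5,147,95)"
```

```text
time_s: 3.65
eef_pos: [504.6, -26.1, 389.3]
tool_rot: [-179.9, 0.0, 94.8]
force: [0.1, -0.4, -0.1]
opening: 87.7
gripper_force: 0.0
lift_knob [277. 224.] 0.71 [505.2 -26.7 145. ]
knobtop 1670 [[490.6 -41.1 153.5]
 [505.5 -24.7 158.1]
 [520.8 -10.8 160.5]] mid [505.7 -26.4 157.3]
ring 3324 z 120.29404340417214 x [465.2 531.4] ymax 99.38577376752795
 circ (498.3140563964844, 64.65055847167969) 35.02536392211914
t [ 0.  -0.  -0.1] a [0. 0. 0.] mm [  3.4  -1.4 -13.9]
t [-0.0011  0.0016  0.534 ] a [ 0.0001  0.0003 -0.0015] mm [-0.2  0.2 80.1]
```

View pics/w3.png

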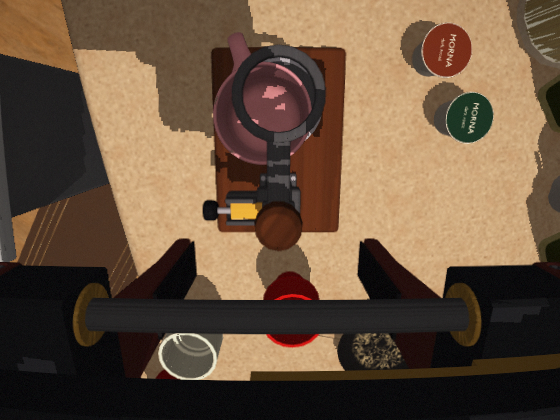

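The ring centre is at (278,95) in the picture, above the mug. The pawl's pull knob is at (210,210), close to where the fingers will come down, so I check its height.

```bash
python3 - <<'E'
from h import *
f=np.load('w3.npz');m=imaging.camera_model('wrist');K=np.array([[m['fx'],0,m['cx']],[0,m['fy'],m['cy']],[0,0,1]])
P=cloud((K,np.array(m['dist']),f['T']@np.array(m['tool_from_camera'])),f['d'])
print(np.round(P[210,210],1),np.round(P[212,245],1), 'maxz pawl',np.nanpercentile(P[195:225,202:255,2],99).round(1))
E
python3 -m crank '[{"tx":0,"ty":0,"tz":0.25,"ax":0,"ay":0,"az":0,"claw":1},{"tx":0,"ty":0,"tz":0.4,"ax":0,"ay":0,"az":0,"claw":1},{"tx":0,"ty":0,"tz":0.4,"ax":0,"ay":0,"az":0,"claw":1}]'
```

```text
[450.  -29.9 110.7] [478.6 -30.6 105.2] maxz pawl 112.3
time_s: 4.1
eef_pos: [503.8, -25.9, 327.6]
tool_rot: [-179.7, -0.0, 94.8]
force: [-0.1, -0.4, 1.6]
opening: 87.9
gripper_force: 0.0
```

```bash
python3 -m crank '[{"tx":0,"ty":0,"tz":0.08,"ax":0,"ay":0,"az":0,"claw":1},{"tx":0,"ty":0,"tz":0.12,"ax":0,"ay":0,"az":0,"claw":1},{"tx":0,"ty":0,"tz":0.12,"ax":0,"ay":0,"az":0,"claw":1},{"tx":0,"ty":0,"tz":0.12,"ax":0,"ay":0,"az":0,"claw":0.3},{"tx":0,"ty":0,"tz":0.12,"ax":0,"ay":0,"az":0,"claw":0.3}]'
python3 -m crank '[{"tx":0,"ty":0,"tz":0,"ax":0,"ay":0,"az":0,"claw":0.0},{"tx":0,"ty":0,"tz":0,"ax":0,"ay":0,"az":0,"claw":0.0},{"tx":0,"ty":0,"tz":0,"ax":0,"ay":0,"az":0,"claw":0.0},{"tx":0,"ty":0,"tz":0,"ax":0,"ay":0,"az":0,"claw":0.0},{"tx":0,"ty":0,"tz":0,"ax":0,"ay":0,"az":0,"claw":0.0}]'
```

```text
time_s: 4.6
eef_pos: [505.1, -24.5, 312.2]
tool_rot: [179.9, 0.0, 94.9]
force: [-0.3, -0.8, -0.5]
opening: 75.5
gripper_force: 0.0
time_s: 5.1
eef_pos: [504.9, -24.5, 311.7]
tool_rot: [180.0, -0.0, 94.9]
force: [-0.4, -0.0, 0.1]
opening: 35.5
gripper_force: 0.3
```

```bash
python3 -m crank '[{"tx":0,"ty":0,"tz":0,"ax":0,"ay":0,"az":0,"claw":0.0},{"tx":0,"ty":0,"tz":0,"ax":0,"ay":0,"az":0,"claw":0.0},{"tx":0,"ty":0,"tz":0,"ax":0,"ay":0,"az":0,"claw":0.0}]'
python3 -m crank '[{"tx":0,"ty":0,"tz":-0.013,"ax":0,"ay":0,"az":0,"claw":0.0},{"tx":0,"ty":0,"tz":-0.026,"ax":0,"ay":0,"az":0,"claw":0.0}]'
python3 -m crank '[{"tx":0,"ty":0,"tz":-0.013,"ax":0,"ay":0,"az":0,"claw":0.0},{"tx":0,"ty":0,"tz":-0.026,"ax":0,"ay":0,"az":0,"claw":0.0}]'
```

```text
time_s: 5.4
eef_pos: [505.1, -24.6, 311.7]
tool_rot: [180.0, -0.0, 94.9]
force: [2.1, -1.0, -1.8]
opening: 32.9
gripper_force: 30.0
time_s: 5.6
eef_pos: [505.1, -24.6, 314.8]
tool_rot: [180.0, -0.0, 94.9]
force: [7.9, 0.9, -12.7]
opening: 33.5
gripper_force: 30.0
time_s: 5.8
eef_pos: [505.1, -24.6, 318.8]
tool_rot: [180.0, -0.0, 94.9]
force: [5.9, 0.5, -11.6]
opening: 33.4
gripper_force: 30.0
```

```bash
python3 -m crank '[{"tx":0,"ty":0,"tz":-0.013,"ax":0,"ay":0,"az":0,"claw":0.0}]' | grep -E 'pos|force: \['
python3 -m crank '[{"tx":0,"ty":0,"tz":-0.013,"ax":0,"ay":0,"az":0,"claw":0.0}]' | grep -E 'pos|force: \['
python3 -m crank '[{"tx":0,"ty":0,"tz":-0.013,"ax":0,"ay":0,"az":0,"claw":0.0}]' | grep -E 'pos|force: \['
python3 -m crank '[{"tx":0,"ty":0,"tz":-0.013,"ax":0,"ay":0,"az":0,"claw":0.0}]' | grep -E 'pos|force: \['
python3 -m crank '[{"tx":0,"ty":0,"tz":-0.013,"ax":0,"ay":0,"az":0,"claw":0.0}]' | grep -E 'pos|force: \['
python3 -m crank '[{"tx":0,"ty":0,"tz":-0.013,"ax":0,"ay":0,"az":0,"claw":0.0}]' | grep -E 'pos|force: \['
python3 -c "
from h import *
p,d=imaging.snapshot('side');print([ (r['position'],r['confidence']) for r in imaging.landmark_of('side','ring_seat')])
P=cloud(cam('side'),d)
for z0,z1 in [(112,145)]:
  g=(P[...,2]>z0)&(P[...,2]<z1)&(abs(P[...,0]-498)<36)&(P[...,1]>75)&(P[...,1]<105);print(g.sum(),np.percentile(P[g][:,2],[5,50,95]))
"
```

```text
eef_pos: [505.1, -24.6, 320.9]
force: [4.1, -0.2, -6.8]
eef_pos: [505.1, -24.6, 323.1]
force: [4.4, -0.1, -7.9]
eef_pos: [505.1, -24.6, 325.0]
force: [6.0, -0.1, -11.7]
eef_pos: [505.1, -24.6, 326.9]
force: [6.6, 0.7, -13.4]
eef_pos: [505.1, -24.6, 328.8]
force: [7.7, 0.3, -14.0]
eef_pos: [505.1, -24.6, 330.8]
force: [5.9, 0.2, -12.3]
[([291.4, 201.6], 0.56)]
105 [131.30331278 136.23940953 138.79278553]
```

```bash
python3 -m crank '[{"tx":0,"ty":0,"tz":-0.013,"ax":0,"ay":0,"az":0,"claw":0.0}]' | grep -E 'pos|force: \['
python3 -m crank '[{"tx":0,"ty":0,"tz":-0.013,"ax":0,"ay":0,"az":0,"claw":0.0}]' | grep -E 'pos|force: \['
python3 -m crank '[{"tx":0,"ty":0,"tz":-0.013,"ax":0,"ay":0,"az":0,"claw":0.0}]' | grep -E 'pos|force: \['
python3 -m crank '[{"tx":0,"ty":0,"tz":-0.013,"ax":0,"ay":0,"az":0,"claw":0.0}]' | grep -E 'pos|force: \['
python3 -m crank '[{"tx":0,"ty":0,"tz":-0.013,"ax":0,"ay":0,"az":0,"claw":0.0}]' | grep -E 'pos|force: \['
python3 -m crank '[{"tx":0,"ty":0,"tz":-0.013,"ax":0,"ay":0,"az":0,"claw":0.0}]' | grep -E 'pos|force: \['
python3 -m crank '[{"tx":0,"ty":0,"tz":-0.013,"ax":0,"ay":0,"az":0,"claw":0.0}]' | grep -E 'pos|force: \['
python3 -m crank '[{"tx":0,"ty":0,"tz":-0.013,"ax":0,"ay":0,"az":0,"claw":0.0}]' | grep -E 'pos|force: \['
python3 -m crank '[{"tx":0,"ty":0,"tz":-0.013,"ax":0,"ay":0,"az":0,"claw":0.0}]' | grep -E 'pos|force: \['
```

```text
eef_pos: [505.1, -24.6, 333.0]
force: [4.3, -0.1, -7.3]
eef_pos: [505.1, -24.6, 335.1]
force: [5.2, 0.9, -6.9]
eef_pos: [505.1, -24.6, 336.8]
force: [8.2, 0.1, -14.5]
eef_pos: [505.1, -24.6, 338.6]
force: [5.9, -0.2, -12.8]
eef_pos: [505.1, -24.6, 340.5]
force: [7.5, 0.3, -15.0]
eef_pos: [505.1, -24.6, 342.5]
force: [4.7, 0.1, -8.4]
eef_pos: [505.1, -24.6, 344.6]
force: [5.2, 0.3, -8.1]
eef_pos: [505.1, -24.5, 346.7]
force: [5.3, 0.9, -7.9]
eef_pos: [505.1, -24.6, 348.6]
force: [6.9, 1.1, -13.0]
```

```bash
python3 -m crank '[{"tx":0,"ty":0,"tz":-0.013,"ax":0,"ay":0,"az":0,"claw":0.0}]' | grep -E 'pos|force: \['
python3 -m crank '[{"tx":0,"ty":0,"tz":-0.01,"ax":0,"ay":0,"az":0,"claw":0.0}]' | grep -E 'pos|force: \['
python3 -m crank '[{"tx":0,"ty":0,"tz":-0.01,"ax":0,"ay":0,"az":0,"claw":0.0}]' | grep -E 'pos|force: \['
python3 -m crank '[{"tx":0,"ty":0,"tz":-0.01,"ax":0,"ay":0,"az":0,"claw":0.0}]' | grep -E 'pos|force: \['
python3 -m crank '[{"tx":0,"ty":0,"tz":-0.01,"ax":0,"ay":0,"az":0,"claw":0.0}]' | grep -E 'pos|force: \['
python3 -m crank '[{"tx":0,"ty":0,"tz":-0.01,"ax":0,"ay":0,"az":0,"claw":0.0}]' | grep -E 'pos|force: \['
python3 -m crank '[{"tx":0,"ty":0,"tz":-0.01,"ax":0,"ay":0,"az":0,"claw":0.0}]' | grep -E 'pos|force: \['
python3 -c "
from h import *
c=cam('side');p,d=imaging.snapshot('side');P=cloud(c,d)
Q=P[(P[...,2]>150)&(P[...,2]<180)&(abs(P[...,0]-498)<40)&(P[...,1]>40)&(P[...,1]<110)];print(len(Q),np.percentile(Q[:,2],[1,10,50,90,99]))
d=np.load('side0.npz')['d'];P=cloud(c,d)
Q=P[(P[...,2]>112)&(P[...,2]<132)&(abs(P[...,0]-498)<40)&(P[...,1]>40)&(P[...,1]<110)];print(len(Q),np.percentile(Q[:,2],[1,10,50,90,99]))
"
```

```text
eef_pos: [505.1, -24.6, 350.3]
force: [7.8, -0.4, -12.0]
eef_pos: [505.1, -24.6, 351.7]
force: [5.9, -0.2, -10.8]
eef_pos: [505.1, -24.6, 353.2]
force: [6.2, 0.3, -13.2]
eef_pos: [505.1, -24.5, 354.8]
force: [6.6, -0.1, -9.1]
eef_pos: [505.1, -24.5, 356.5]
force: [5.3, -0.0, -8.0]
eef_pos: [505.1, -24.6, 358.1]
force: [5.3, 0.2, -7.4]
eef_pos: [505.1, -24.5, 359.6]
force: [5.8, 0.0, -10.0]
199 [159.0057746  160.41540205 165.49823973 167.25577364 167.87088509]
178 [112.19805932 113.36346983 117.70063439 119.55072362 120.36569294]
```

Four force drops came at z ≈ 320, 332, 342 and 354, so four clicks are in. I go 1.5 mm further for margin and then push down.

```bash
python3 -m crank '[{"tx":0,"ty":0,"tz":-0.01,"ax":0,"ay":0,"az":0,"claw":0.0},{"tx":0,"ty":0,"tz":-0.01,"ax":0,"ay":0,"az":0,"claw":0.0}]' | grep -E 'pos|force: \['
python3 -m crank '[{"tx":0,"ty":0,"tz":0.007,"ax":0,"ay":0,"az":0,"claw":0.0},{"tx":0,"ty":0,"tz":0.014,"ax":0,"ay":0,"az":0,"claw":0.0}]' | grep -E 'pos|force: \['
python3 -m crank '[{"tx":0,"ty":0,"tz":0.007,"ax":0,"ay":0,"az":0,"claw":0.0}]' | grep -E 'pos|force: \['
python3 -m crank '[{"tx":0,"ty":0,"tz":0.005,"ax":0,"ay":0,"az":0,"claw":0.0}]' | grep -E 'pos|force: \['
python3 -m crank '[{"tx":0,"ty":0,"tz":0.005,"ax":0,"ay":0,"az":0,"claw":0.0}]' | grep -E 'pos|force: \['
```

```text
eef_pos: [505.1, -24.5, 361.0]
force: [5.2, -0.9, -7.7]
eef_pos: [505.0, -24.5, 359.6]
force: [1.9, 0.4, 0.8]
eef_pos: [505.0, -24.5, 358.5]
force: [2.0, 0.3, 1.9]
eef_pos: [505.1, -24.5, 357.5]
force: [2.1, 0.1, 2.1]
eef_pos: [505.1, -24.5, 356.8]
force: [1.6, -0.2, 5.0]
```

```bash
python3 -m crank '[{"tx":0,"ty":0,"tz":0.003,"ax":0,"ay":0,"az":0,"claw":0.0}]' | grep -E 'pos|force: \['
python3 -m crank '[{"tx":0,"ty":0,"tz":0.003,"ax":0,"ay":0,"az":0,"claw":0.0}]' | grep -E 'pos|force: \['
```

```text
eef_pos: [505.1, -24.5, 356.5]
force: [0.5, -0.2, 7.9]
eef_pos: [505.1, -24.5, 356.4]
force: [0.0, 0.2, 10.7]
```

```bash
python3 -m crank '[{"tx":0,"ty":0,"tz":0.003,"ax":0,"ay":0,"az":0,"claw":0.0},{"tx":0,"ty":0,"tz":0.003,"ax":0,"ay":0,"az":0,"claw":0.0}]' | grep -E 'pos|force: \['
```

```text
eef_pos: [505.1, -24.4, 356.2]
force: [-0.8, 0.1, 11.1]
```

```bash
python3 -m crank '[{"tx":0,"ty":0,"tz":-0.004,"ax":0,"ay":0,"az":0,"claw":0.0},{"tx":0,"ty":0,"tz":-0.004,"ax":0,"ay":0,"az":0,"claw":0.7},{"tx":0,"ty":0,"tz":-0.004,"ax":0,"ay":0,"az":0,"claw":0.7},{"tx":0,"ty":0,"tz":-0.004,"ax":0,"ay":0,"az":0,"claw":0.7},{"tx":0,"ty":0,"tz":-0.004,"ax":0,"ay":0,"az":0,"claw":0.7}]'
python3 -m crank '[{"tx":0,"ty":0,"tz":0,"ax":0,"ay":0,"az":0,"claw":0.7},{"tx":0,"ty":0,"tz":-0.2,"ax":0,"ay":0,"az":0,"claw":0.8},{"tx":0,"ty":0,"tz":-0.5,"ax":0,"ay":0,"az":0,"claw":1},{"tx":0,"ty":0,"tz":-0.5,"ax":0,"ay":0,"az":0,"claw":1},{"tx":0,"ty":0,"tz":-0.5,"ax":0,"ay":0,"az":0,"claw":1}]'
sed -i 's/^plan.*/plan(422.5,-198.5,170,65)/' look.py; python3 look.py w4 48
```

```text
time_s: 9.75
eef_pos: [504.7, -24.6, 355.3]
tool_rot: [-179.9, -0.0, 94.9]
force: [0.4, -0.4, -0.1]
opening: 59.9
gripper_force: 0.0
time_s: 10.25
eef_pos: [505.0, -24.5, 431.5]
tool_rot: [179.9, 0.0, 94.9]
force: [0.2, -0.4, -0.2]
opening: 86.9
gripper_force: 0.0
knobtop 1516 [[491.4 -40.6 200.1]
 [505.6 -25.1 203.3]
 [520.1 -11.9 205.3]] mid [505.7 -26.5 203.2]
ring 3323 z 165.16467376627858 x [465.3 531.6] ymax 99.24507456031236
 circ (498.2306823730469, 64.60384368896484) 35.09794235229492
t [-1.1 -0.6  0.6] a [-0.   0.   0.2] mm [-166.1  -96.5   96.7]
```

```bash
python3 -m crank '[{"tx":-1,"ty":-0.645,"tz":0,"ax":0,"ay":0,"az":0,"claw":1},{"tx":-1,"ty":-0.645,"tz":0,"ax":0,"ay":0,"az":0,"claw":1},{"tx":-1,"ty":-0.645,"tz":0,"ax":0,"ay":0,"az":0,"claw":1},{"tx":-1,"ty":-0.645,"tz":0,"ax":0,"ay":0,"az":0,"claw":1},{"tx":-1,"ty":-0.645,"tz":0,"ax":0,"ay":0,"az":0,"claw":1}]'
python3 -m crank '[{"tx":-0.107,"ty":0,"tz":0.2,"ax":0,"ay":0,"az":0,"claw":1},{"tx":-0.107,"ty":0,"tz":0.5,"ax":0,"ay":0,"az":0,"claw":1},{"tx":-0.107,"ty":0,"tz":0.5,"ax":0,"ay":0,"az":0,"claw":1},{"tx":-0.107,"ty":0,"tz":0.5,"ax":0,"ay":0,"az":0,"claw":1}]'
cat > look2.py <<'E'
from h import *
np.set_printoptions(precision=1,suppress=True)
c=cam('wrist');p,d=imaging.snapshot('wrist');cv2.imwrite('pics/w5.png',p[...,::-1])
P=cloud(c,d)
g=(P[...,2]>74)&(P[...,2]<90)&(abs(P[...,0]-422)<45)&(abs(P[...,1]+198)<45)&(p.min(-1)>90)
Q=P[g];cc,r=cv2.minEnclosingCircle(Q[:,:2].astype(np.float32));print(len(Q),cc,r,np.percentile(Q,[1,99],axis=0))
plan(cc[0],cc[1],67,95)
E
python3 look2.py
```

```text
time_s: 10.9
eef_pos: [419.1, -186.1, 429.5]
tool_rot: [-179.8, 0.0, 94.5]
force: [0.7, -0.5, -0.3]
opening: 87.7
gripper_force: 0.0
time_s: 11.3
eef_pos: [423.0, -197.4, 355.5]
tool_rot: [-179.9, -0.1, 95.0]
force: [0.4, -0.0, -0.1]
opening: 88.1
gripper_force: 0.0
1079 (423.52166748046875, -200.74412536621094) 31.592260360717773 [[ 392.9 -230.9   75.7]
 [ 454.  -170.2   82.6]]
t [-0.  -0.   0.8] a [ 0. -0.  0.] mm [ -3.2  -0.3 126.6]
```

View pics/w5.png

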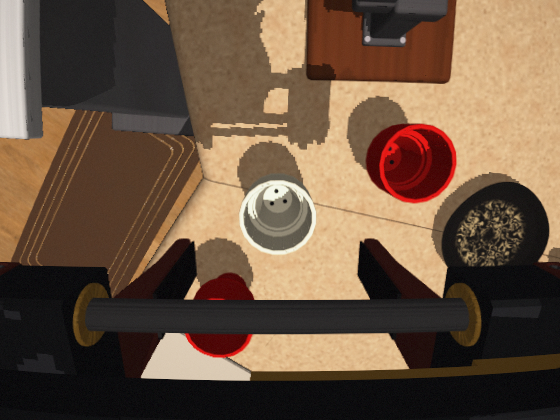

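The white dripper is centred at (278,216), directly under the open fingers. I descend and grip it.

```bash
python3 -m crank '[{"tx":-0.021,"ty":0,"tz":0.25,"ax":0,"ay":0,"az":0,"claw":1},{"tx":-0.021,"ty":0,"tz":0.45,"ax":0,"ay":0,"az":0,"claw":1},{"tx":-0.021,"ty":0,"tz":0.65,"ax":0,"ay":0,"az":0,"claw":1},{"tx":-0.021,"ty":0,"tz":0.78,"ax":0,"ay":0,"az":0,"claw":1},{"tx":-0.021,"ty":0,"tz":0.845,"ax":0,"ay":0,"az":0,"claw":1}]'
python3 -m crank '[{"tx":0,"ty":0,"tz":0,"ax":0,"ay":0,"az":0,"claw":1},{"tx":0,"ty":0,"tz":0,"ax":0,"ay":0,"az":0,"claw":0.5},{"tx":0,"ty":0,"tz":0,"ax":0,"ay":0,"az":0,"claw":0.5},{"tx":0,"ty":0,"tz":0,"ax":0,"ay":0,"az":0,"claw":0.5},{"tx":0,"ty":0,"tz":0,"ax":0,"ay":0,"az":0,"claw":0.5}]'
python3 -m crank '[{"tx":0,"ty":0,"tz":0,"ax":0,"ay":0,"az":0,"claw":0.5},{"tx":0,"ty":0,"tz":0,"ax":0,"ay":0,"az":0,"claw":0.5},{"tx":0,"ty":0,"tz":0,"ax":0,"ay":0,"az":0,"claw":0.5}]'
```

```text
time_s: 11.85
eef_pos: [423.9, -201.3, 229.2]
tool_rot: [180.0, 0.0, 95.0]
force: [-0.4, -0.0, 1.3]
opening: 87.8
gripper_force: 0.0
time_s: 12.35
eef_pos: [423.3, -201.6, 229.8]
tool_rot: [179.9, 0.1, 94.9]
force: [-0.5, -0.0, 5.9]
opening: 63.4
gripper_force: 30.0
time_s: 12.65
eef_pos: [423.4, -201.7, 229.8]
tool_rot: [179.9, 0.1, 94.9]
force: [-0.5, 0.7, 6.4]
opening: 63.6
gripper_force: 30.0
```

```bash
python3 -m crank '[{"tx":0,"ty":0,"tz":-0.1,"ax":0,"ay":0,"az":0,"claw":0.5},{"tx":0,"ty":0,"tz":-0.3,"ax":0,"ay":0,"az":0,"claw":0.5},{"tx":0,"ty":0,"tz":-0.6,"ax":0,"ay":0,"az":0,"claw":0.5},{"tx":0,"ty":0,"tz":-0.85,"ax":0,"ay":0,"az":0,"claw":0.5},{"tx":0,"ty":0,"tz":-1,"ax":0,"ay":0,"az":0,"claw":0.5}]'
python3 -m crank '[{"tx":0,"ty":0,"tz":-0.2,"ax":0,"ay":0,"az":0,"claw":0.5},{"tx":0,"ty":0,"tz":-0.4,"ax":0,"ay":0,"az":0,"claw":0.5},{"tx":0,"ty":0,"tz":-0.55,"ax":0,"ay":0,"az":0,"claw":0.5},{"tx":0,"ty":0,"tz":-0.57,"ax":0,"ay":0,"az":0,"claw":0.5}]'
python3 -c "
from h import *
plan(498.2,64.6,300,95)"
```

```text
time_s: 13.15
eef_pos: [423.3, -201.4, 382.0]
tool_rot: [179.8, 0.1, 94.9]
force: [0.6, 0.5, -1.3]
opening: 63.3
gripper_force: 30.0
time_s: 13.55
eef_pos: [423.4, -201.4, 467.0]
tool_rot: [179.8, 0.1, 94.9]
force: [0.3, -0.5, -1.5]
opening: 63.2
gripper_force: 30.0
t [1.7241 0.6487 0.0249] a [ 0.0012  0.0008 -0.0005] mm [258.6  97.3   3.7]
```

```bash
python3 -m crank '[{"tx":0.15,"ty":0.06,"tz":0,"ax":0,"ay":0,"az":0,"claw":0.5},{"tx":0.35,"ty":0.14,"tz":0,"ax":0,"ay":0,"az":0,"claw":0.5},{"tx":0.6,"ty":0.22,"tz":0,"ax":0,"ay":0,"az":0,"claw":0.5},{"tx":0.85,"ty":0.32,"tz":0,"ax":0,"ay":0,"az":0,"claw":0.5}]'
python3 -m crank '[{"tx":0.25,"ty":0.1,"tz":0,"ax":0,"ay":0,"az":0,"claw":0.5},{"tx":0.5,"ty":0.19,"tz":0,"ax":0,"ay":0,"az":0,"claw":0.5},{"tx":0.7,"ty":0.27,"tz":0,"ax":0,"ay":0,"az":0,"claw":0.5},{"tx":0.83,"ty":0.32,"tz":0,"ax":0,"ay":0,"az":0,"claw":0.5},{"tx":0.87,"ty":0.33,"tz":0,"ax":0,"ay":0,"az":0,"claw":0.5}]'
python3 -c "
from h import *
plan(498.2,64.6,222,95)
p,d=imaging.snapshot('side');c=cam('side');P=cloud(c,d)
g=(P[...,2]>225)&(P[...,2]<310)&(p.min(-1)>110)&(abs(P[...,0]-498)<60)&(abs(P[...,1]-65)<60);Q=P[g];print(len(Q),np.percentile(Q,[1,50,99],axis=0).round(1))"
```

```text
time_s: 13.95
eef_pos: [459.5, -69.3, 463.2]
tool_rot: [-179.9, -0.0, 94.9]
force: [1.3, -0.3, -1.3]
opening: 63.5
gripper_force: 30.0
time_s: 14.45
eef_pos: [497.9, 66.3, 463.1]
tool_rot: [-179.9, -0.1, 95.1]
force: [-0.1, 0.9, -0.7]
opening: 63.7
gripper_force: 30.0
t [-0.012   0.0016  0.5209] a [-0.0005 -0.0004  0.0008] mm [-1.8  0.2 78.1]
703 [[467.7  39.7 234.6]
 [491.2  89.3 285.7]
 [524.1 101.2 309.7]]
```

```bash
python3 -m crank '[{"tx":-0.018,"ty":0.002,"tz":0.1,"ax":0,"ay":0,"az":0,"claw":0.5},{"tx":-0.018,"ty":0.002,"tz":0.25,"ax":0,"ay":0,"az":0,"claw":0.5},{"tx":-0.018,"ty":0.002,"tz":0.35,"ax":0,"ay":0,"az":0,"claw":0.5},{"tx":-0.018,"ty":0.002,"tz":0.37,"ax":0,"ay":0,"az":0,"claw":0.5},{"tx":-0.018,"ty":0.002,"tz":0.37,"ax":0,"ay":0,"az":0,"claw":0.5}]'
python3 -m crank '[{"tx":0,"ty":0,"tz":0.06,"ax":0,"ay":0,"az":0,"claw":0.5},{"tx":0,"ty":0,"tz":0.12,"ax":0,"ay":0,"az":0,"claw":0.5},{"tx":0,"ty":0,"tz":0.18,"ax":0,"ay":0,"az":0,"claw":0.5},{"tx":0,"ty":0,"tz":0.22,"ax":0,"ay":0,"az":0,"claw":0.5},{"tx":0,"ty":0,"tz":0.22,"ax":0,"ay":0,"az":0,"claw":0.5}]'
```

```text
time_s: 15.0
eef_pos: [498.4, 60.2, 408.5]
tool_rot: [-179.9, 0.0, 94.9]
force: [0.3, 0.7, -0.6]
opening: 63.2
gripper_force: 30.0
time_s: 15.5
eef_pos: [498.3, 61.3, 374.9]
tool_rot: [-179.9, -0.0, 94.9]
force: [-0.2, 0.2, -2.0]
opening: 63.4
gripper_force: 30.0
```

```bash
python3 -m crank '[{"tx":0.016,"ty":0,"tz":0,"ax":0,"ay":0,"az":0,"claw":0.5},{"tx":0.016,"ty":0,"tz":0.02,"ax":0,"ay":0,"az":0,"claw":0.5},{"tx":0.016,"ty":0,"tz":0.04,"ax":0,"ay":0,"az":0,"claw":0.5},{"tx":0.016,"ty":0,"tz":0.06,"ax":0,"ay":0,"az":0,"claw":0.5},{"tx":0.016,"ty":0,"tz":0.06,"ax":0,"ay":0,"az":0,"claw":0.5}]'
python3 -m crank '[{"tx":0,"ty":0,"tz":0.01,"ax":0,"ay":0,"az":0,"claw":0.5},{"tx":0,"ty":0,"tz":0.02,"ax":0,"ay":0,"az":0,"claw":0.5},{"tx":0,"ty":0,"tz":0.03,"ax":0,"ay":0,"az":0,"claw":0.5}]'
```

```text
time_s: 16.0
eef_pos: [498.2, 63.6, 366.6]
tool_rot: [-180.0, 0.0, 94.9]
force: [-0.4, 0.6, -2.4]
opening: 63.5
gripper_force: 30.0
time_s: 16.3
eef_pos: [498.4, 63.7, 362.4]
tool_rot: [180.0, 0.0, 94.9]
force: [-0.1, -0.5, -0.5]
opening: 63.3
gripper_force: 30.0
```

```bash
python3 -m crank '[{"tx":0,"ty":0,"tz":0.01,"ax":0,"ay":0,"az":0,"claw":0.5},{"tx":0,"ty":0,"tz":0.02,"ax":0,"ay":0,"az":0,"claw":0.5}]' | grep -E 'pos|force: \['
python3 -m crank '[{"tx":0,"ty":0,"tz":0.007,"ax":0,"ay":0,"az":0,"claw":0.5}]' | grep -E 'pos|force: \['
python3 -m crank '[{"tx":0,"ty":0,"tz":0.005,"ax":0,"ay":0,"az":0,"claw":0.5}]' | grep -E 'pos|force: \['
```

```text
eef_pos: [498.4, 63.7, 359.4]
force: [0.2, -1.0, -1.7]
eef_pos: [498.4, 63.7, 358.3]
force: [-0.3, 0.8, -0.9]
eef_pos: [498.4, 63.7, 357.6]
force: [-0.0, 0.3, -0.6]
```

```bash
python3 -m crank '[{"tx":0,"ty":0,"tz":0.005,"ax":0,"ay":0,"az":0,"claw":0.5}]' | grep -E 'pos|force: \['
python3 -m crank '[{"tx":0,"ty":0,"tz":0.005,"ax":0,"ay":0,"az":0,"claw":0.5}]' | grep -E 'pos|force: \['
python3 -m crank '[{"tx":0,"ty":0,"tz":0.003,"ax":0,"ay":0,"az":0,"claw":0.5}]' | grep -E 'pos|force: \['
```

```text
eef_pos: [498.4, 63.7, 356.9]
force: [-0.6, 0.2, -1.5]
eef_pos: [498.4, 63.7, 356.1]
force: [-0.2, 0.5, -1.2]
eef_pos: [498.4, 63.8, 355.8]
force: [-0.9, -0.7, 2.8]
```

Contact is at ring height 166.0, as expected for a seated shoulder, so I release.

```bash
python3 -m crank '[{"tx":0,"ty":0,"tz":0.002,"ax":0,"ay":0,"az":0,"claw":0.5},{"tx":0,"ty":0,"tz":0.002,"ax":0,"ay":0,"az":0,"claw":1},{"tx":0,"ty":0,"tz":0.002,"ax":0,"ay":0,"az":0,"claw":1},{"tx":0,"ty":0,"tz":0.002,"ax":0,"ay":0,"az":0,"claw":1},{"tx":0,"ty":0,"tz":0.002,"ax":0,"ay":0,"az":0,"claw":1}]'
python3 -m crank '[{"tx":0,"ty":0,"tz":0,"ax":0,"ay":0,"az":0,"claw":1},{"tx":0,"ty":0,"tz":-0.1,"ax":0,"ay":0,"az":0,"claw":1},{"tx":0,"ty":0,"tz":-0.3,"ax":0,"ay":0,"az":0,"claw":1},{"tx":0,"ty":0,"tz":-0.6,"ax":0,"ay":0,"az":0,"claw":1},{"tx":0,"ty":0,"tz":-0.8,"ax":0,"ay":0,"az":0,"claw":1}]'
python3 - <<'E'
from h import *
np.set_printoptions(precision=1,suppress=True)
c=cam('wrist');p,d=imaging.snapshot('wrist');P=cloud(c,d)
g=(P[...,2]>195)&(P[...,2]<220)&(abs(P[...,0]-498)<45)&(abs(P[...,1]-65)<45);Q=P[g]
print('rim',len(Q),cv2.minEnclosingCircle(Q[:,:2].astype(np.float32)),np.percentile(Q[:,2],[5,50,95]))
T=Q[Q[:,2]>202];A=np.c_[T[:,:2]-T[:,:2].mean(0),np.ones(len(T))];print('plane slope mm/mm',np.linalg.lstsq(A,T[:,2],rcond=None)[0])
g=(abs(P[...,0]-505)<30)&(abs(P[...,1]+26)<25)&(P[...,2]>195)&(P[...,2]<215);print('knob z',np.percentile(P[g][:,2],99) if g.any() else None)
s,sd=imaging.snapshot('side')
a=cv2.resize(s[150:290,220:400,::-1],None,fx=4,fy=4,interpolation=cv2.INTER_CUBIC);cv2.imwrite('pics/end.png',a)
E
```

```text
time_s: 17.5
eef_pos: [498.4, 63.7, 355.4]
tool_rot: [180.0, -0.0, 94.9]
force: [0.7, -0.6, 0.4]
opening: 87.0
gripper_force: 0.0
time_s: 18.0
eef_pos: [498.4, 64.0, 478.0]
tool_rot: [179.9, -0.0, 94.9]
force: [0.2, 0.0, 0.1]
opening: 87.6
gripper_force: 0.0
rim 1582 ((498.41534423828125, 64.492919921875), 31.667133331298828) [196.6 206.7 208.2]
plane slope mm/mm [ -0.    0.  206.7]
knob z 202.98781326949126
```

View pics/end.png

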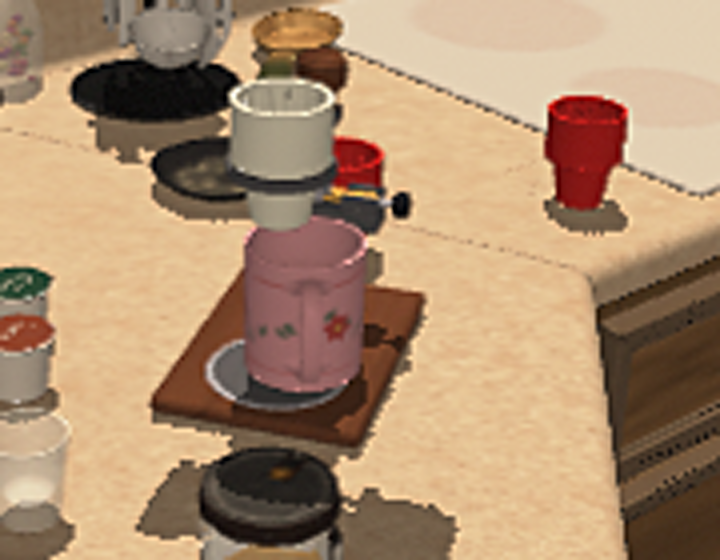

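The crop shows the dripper sitting flat in the ring (ring at about (283,180)), clear above the mug rim (305,235). The measured rim slope is 0.

```bash
python3 -c "
from plant import job
print(job.sign_off())"
```

```text
the job is handed in; nothing more can be done
None
```

The job is handed in after about 18 s of robot time: the arm was lifted four clicks and pushed down onto the pawl with about 11 N, and the white dripper sits level in the ring, released and clear above the mug.

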